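Air the tray dryer and hold its vent open

TASK

Air the benchtop tray dryer before the next batch: pull its blue front door all the way down, then push it back up until it is fully shut. After that pull the red spring-return vent slide on the dryer's top towards you until its red pointer lines up with the green mark, and finish while still holding it there with the gripper - it springs back if you let go. Leave the trays and the other loose things where they are.

Things in the scene. Friction and masses are not known exactly. Their poses are not given: they have to be found in the camera images.
- dryer: White benchtop dryer cabinet, 260 deep (x) x 340 wide (y) x 205 high, fixed to the bench. Origin: centre of its underside, on the bench. Its -x axis points out of the front (roughly towards the robot), z up. Its place and yaw differ from run to run. The blue door covers the front.
- door (a joint): Angle of the blue bottom-hinged front door: 0 shut, grows as the top edge comes down towards the dryer's -x; end stop at 1.1 rad (all the way down). A friction hinge (about 0.45 N m): the door stays at any angle. It may start slightly ajar. Door panel 16 thick, 334 wide, 132 high, mass about 0.5 kg.
- door_hinge (a point): Middle of the door's hinge line, which runs along the dryer's y; 40 above the bench, 138 in front (-x) of the dryer's origin.
- door_handle (a point): Middle of the steel bar handle: round bar, 11 thick, 110 long along the dryer's y, carried 45 off the door's outer face and 13 above the door's top edge by two sloping arms at its ends (110 apart). With the door shut it lies 53 in front (-x) of the hinge line and 145 above it (185 above the bench, 20 below the dryer's top). It turns with the door about the hinge line.
- slide (a joint): How far the vent slide is pulled out, in m: 0 pushed home by its spring, grows as it moves along the dryer's -x; end stop at 0.058. The spring pulls it home with about 4 N at 0 plus 160 N per m (about 11 N at 45 mm).
- paddle (a point): Foot point of the red upright paddle of the vent slide, the grip. The paddle is 10 thick (x), 32 wide (y), top 62 above the dryer's top and foot 10 above it. This point is on its centre line at the height of the dryer's top; its axes are parallel to the dryer's. Nothing stands within 60 in front of or behind it above 14 over the dryer's top.
- pointer (a point): Tip line of the red pointer, a 3 wide bar on the slide that reaches out sideways (+y) from the paddle; the point lies at the paddle's centre in x, 50 to its +y side, 16 above the dryer's top. Moves with the slide.
- mark: Green mark clip, 4 (x) x 16 (y) x 9 high, fixed beside the slide's track on the dryer's top, 22 to 45 mm in front (-x) of the resting pointer, differing from run to run. Origin: centre of its underside. Its axes are parallel to the dryer's: the pointer lines up when its x in this frame is 0.
- small_tray: Loose black tray, 110 x 130 x 35 high, lying on the dryer's top beside the vent. Leave alone.
- tray_stack: Loose stack of black trays, 160 x 240 x 120 high, on the bench at the left. Origin: centre of underside. Leave alone.
- cleaner: White bottle, 60 across, 170 high, on the bench to the left of the dryer. Leave alone.
- glove_box: Blue carton, 120 x 230 x 70 high, on the bench at the right. Leave alone.
- cup: Grey cup, 76 across, 85 high, on the bench at the near left. Leave alone.
- brush: Small brush lying on the bench near the robot. Leave alone.
- jar: Amber jar with black cap, 70 across, 80 high, on the bench in front of and right of the dryer. Leave alone.

How it is judged:
On the way, in this order (a step that is already met when the one before it is completed fails the run):
1. the door has been pulled all the way down (value of joint door above 1 rad), for 0.2 s.
2. the door has been pushed fully shut again (value of joint door below 0.05 rad), for 0.2 s.
3. the slide has been pulled out so that the pointer lines up with the mark (x of pointer in the frame of mark between -0.005 and 0.005 m), for 0.3 s.
At the end, for the whole second after the job is handed in: The door is shut (within 0.05 rad), the pointer is within 5 mm of the mark along the slide and not moving, and the gripper's fingers hold the paddle there (more than 3 N), for the whole last second (all of step 3 and value of joint door below 0.05 rad and velocity of joint slide between -0.01 and 0.01 m/s and contact force between slide and the fingers above 3 N); the arm keeps its last pose, push and grip.
It fails at once if a loose bystander is moved by more than 30 mm (distance of any of small_tray, tray_stack, cleaner, glove_box, cup, brush, jar from where it was at the start of the episode above 0.03 m).
It also fails if it takes over 51 s, if anything falls off the work surface, if the arm or the gripper's body presses on something with over 40 N, if the wrist force passes 120 N, or if a joint passes its speed limit or range.

ROBOT

A 6-joint arm with a two-finger parallel gripper is mounted at the origin on the work surface. World frame = base frame: x ahead of the robot, y to its left, z up, the work surface at z = 0. Lengths are in m, angles in rad, forces in N, time in s.
With the tool pointing down it reaches from about 0.3 to 0.775 m from the base axis. Payload 14.6 kg.
Tool frame: the origin (TCP) lies at the very end of the fingers, on their centre line; the grasp point (between the pads) lies 19 mm behind it; z points along the fingers, y is the line along which they close (so a half turn about z gives the same grasp; the last joint's range is limited). The gripper opens to 94 mm and grips with 3 to 60 N. Pads are 16 mm wide; open, the fingers measure 119 mm over their backs; the gripper's body (75 mm by 177 mm) begins 78 mm behind the grasp point.
Start: joints at [-1.371, 0.3, 1.521, -0, 1.321, -0.067], TCP at [0.145, -0.531, 0.205] pointing down, gripper open.
Joint ranges: [-3.03, 3.03], [-0.79, 2.21], [0.23, 2.52], [-1.04, 4.18], [0, 3.07], [-2.55, 2.55]. Speed limits (rad/s): [2.22, 2.22, 2.57, 3.14, 3.14, 3.14].

INTERFACE

Orientations are given as [roll, pitch, yaw] about the fixed x, y, z axes, in that order (R = Rz(yaw) Ry(pitch) Rx(roll)).
In Python, from station import ctrl, cams gives the robot as it stands. The module is installed in compiled form; this text tells all that it offers.
- The arm moves only by the tool arm_command, never from a script. Its argument "plan" is a list that holds one entry, the list of rows, each a list of 7 numbers: the shift along the tool's x, y, z in a scale on which 1.0 is 500 mm, then the turn, a rotation vector about the tool's x, y, z in normalised numbers (1 is 90 degrees), then the closure, from -1 (fully open) to 1 (shut). A call has 1 to 12 rows; each row is the pose to reach, as a shift and turn from the pose commanded when the call began, along the tool's axes at that moment; what a row does not reach only later rows make up. A row lasts 1/10 s, in which the tool goes at most 50 mm and 8.59 degrees, less where a joint would pass 70% of its speed; a pose out of reach is approached as far as the arm can. A call with a gripper value outside its range is refused whole. The fingers move at their own pace and stop on an object; "squeeze" is the grip in N (left out, the last holds). Time passes only in rows, so rows that repeat a pose let the fingers close. It gives the time, the measured TCP pose, the force, the opening and the grip force at its end, in the units of the state.
- ctrl.get_obs(): the state, without advancing time (a new reading comes with each control period).
- cams.camera(name): name is "scene" or "top" or "wrist"; returns (picture, depth): 400x640x3 uint8, blue, green, red; 400x640 float32, m along the optical axis (not along the pixel's ray), 0 where there is no reading.
- cams.camera_info(name): a dict with "fx", "fy", "cx", "cy" (pixels), "world_to_cam" (4x4, takes a point from world to camera coordinates). Camera axes: x right, y down, z forward; pixel columns grow to the right and rows downward; lengths in m; the calibration is good to about 2 mm. A picture is of the moment at which its call begins: read the wrist's pose just before it. camera_info takes no time and is no camera call; for the wrist camera it gives the pose at the moment of the call.
- ctrl.hand_in(): hands the job in; it is judged then, once.
The state is a dict: "time_s": time; "qpos": joint angles; "joint_vel": joint speeds; "tau": joint torques, N m; "ee_pos": TCP position; "eef_rot": TCP orientation; "force": force on the tool from outside, world axes, zero at the start; "moment": the same for the moment, N m; "grip_width": finger opening in m; "grip_force": force on a finger pad.
Only numpy, scipy, OpenCV 4.12 (cv2) and the standard library are available. Lean on these libraries where they do the work, as an engineer would, in place of code of your own. Each camera call takes 0.05 s, during which the arm holds its last target. There are 200 camera calls.

## Working session

There is one attempt and no reset: what is moved stays moved. The work goes in short steps, Python scripts to look and compute and a tool call to move; the robot and the scene stay as the last step left them, time stands still between calls to the robot, and variables do not carry over. Pictures are saved under pics/ and viewed, at most 10 in all, crops included, and the job is handed in when it is done.

Besides the shell and the picture viewer there is one more tool, called as name(argument=value, ...), one argument or row to a line, values as JSON. arm_command: Moves the arm, as the interface text tells. Its arguments: {"type":"object","properties":{"plan":{"type":"array"},"squeeze":{"type":"number"}},"required":["plan"]}

```bash
mkdir -p pics; cat > h.py <<'E'
import numpy as np, cv2
from station import ctrl, cams
def snap(n):
    i=cams.camera_info(n); p,d=cams.camera(n); return p,d,i
def pts(d,i):
    v,u=np.indices(d.shape); T=np.linalg.inv(i["world_to_cam"])
    c=np.stack([(u-i["cx"])/i["fx"]*d,(v-i["cy"])/i["fy"]*d,d],-1)
    return c@T[:3,:3].T+T[:3,3]
E
python3 - <<'E'
from h import *
o=ctrl.get_obs(); print(o["time_s"],o["ee_pos"],o["eef_rot"],o["grip_width"])
for n in("scene","top"):
    p,d,i=snap(n); cv2.imwrite(f"pics/{n}.png",p); np.savez(f"{n}.npz",p=p,d=d,i=i["world_to_cam"],P=pts(d,i))
    print(n,np.linalg.inv(i["world_to_cam"]).round(3).tolist(),i["fx"],i["cx"],i["cy"])
E
```

```text
0.0 [ 0.14496036 -0.53028202  0.20488422] [-3.14044129e+00 -7.26463405e-05  2.66836409e-01] 0.09379367356088929
scene [[-0.718, -0.659, 0.223, 0.195], [-0.696, 0.681, -0.228, 0.297], [-0.002, -0.319, -0.948, 1.478], [0.0, 0.0, 0.0, 1.0]] 443.2130898033468 320.71489456948166 204.9453627668266
top [[-0.011, -0.999, 0.042, 0.459], [-1.0, 0.011, 0.001, -0.022], [-0.001, -0.042, -0.999, 1.501], [0.0, 0.0, 0.0, 1.0]] 368.9336678585822 324.3367261446826 195.343712968444
```

View pics/scene.png

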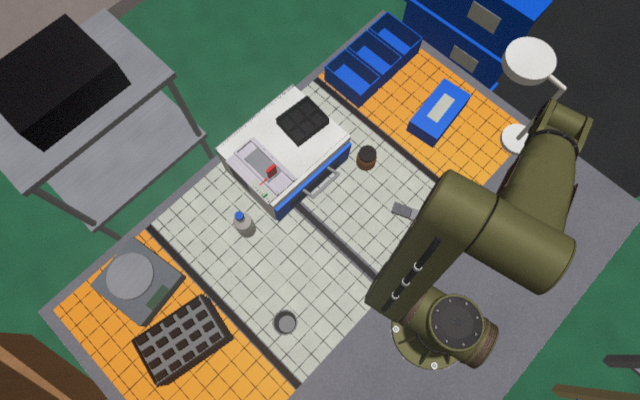

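View pics/top.png

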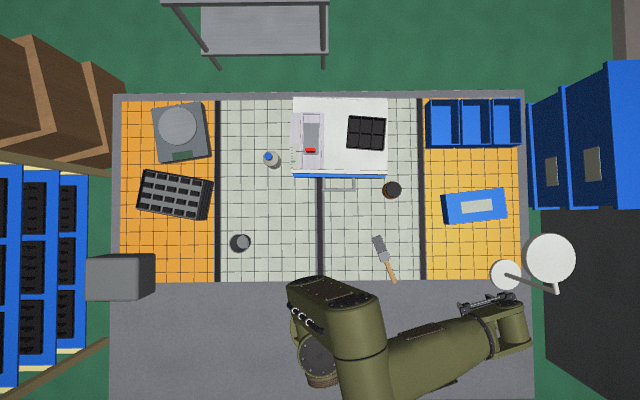

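The scene view shows the dryer with its blue door, the red paddle at about (271,170) and the handle at (322,182). In the top view the paddle is at (310,150), the mark near (293,160) and the handle near (340,187). Next I measure these.

```bash
python3 - <<'E'
from h import *
for n in("top","scene"):
    z=np.load(n+".npz"); p=z["p"];P=z["P"];h=cv2.cvtColor(p,cv2.COLOR_BGR2HSV).astype(int)
    H,S,V=h[...,0],h[...,1],h[...,2]
    roi=(P[...,0]>.4)&(P[...,0]<.95)&(P[...,1]>-.3)&(P[...,1]<.2)
    print(n)
    for c,m in dict(red=((H<8)|(H>172))&(S>120)&(V>80),green=(H>45)&(H<80)&(S>90)&(P[...,2]>.1),blue=(H>100)&(H<125)&(S>120)&(P[...,2]>.03)&(P[...,1]<.12)).items():
        q=P[m&roi]; 
        v,u=np.nonzero(m&roi)
        if len(q): print(c,len(q),u.min(),u.max(),v.min(),v.max(),np.median(q,0).round(3),q.min(0).round(3),q.max(0).round(3))
    m=roi&(abs(P[...,2]-.205)<.012)&(S<40)&(V>120)
    m=cv2.morphologyEx(m.astype(np.uint8),cv2.MORPH_OPEN,np.ones((3,3)))>0
    q=P[m]; r=cv2.minAreaRect(q[:,:2].astype(np.float32)*1000); print("top rect",r,len(q),np.median(q[:,2]))
    if n=="top":
        m=roi&(P[...,2]>.1)&(P[...,2]<.2)&(P[...,0]<.68); v,u=np.nonzero(m)
        b=cv2.minAreaRect(P[m&(S<60)][:,:2].astype(np.float32)*1000);print("handle",b)
        c=p[90:200,270:400]; A=cv2.resize(c,None,fx=6,fy=5.4,interpolation=3)
    else: B=cv2.resize(p[80:225,210:360],None,fx=5,fy=4,interpolation=3)
cv2.imwrite("pics/a.png",A[:600]);cv2.imwrite("pics/b.png",B)
E
```

```text
top
red 40 296 314 148 152 [0.668 0.031 0.265] [0.662 0.012 0.217] [0.672 0.077 0.272]
green 210 25 609 0 398 [ 0.459 -0.022  1.501] [ 0.459 -0.214  0.215] [0.783 0.094 1.501]
blue 405 6 635 76 372 [ 0.584 -0.022  0.173] [ 0.459 -0.237  0.151] [0.779 0.092 1.501]
top rect ((728.842041015625, -73.67172241210938), (344.8802490234375, 275.81475830078125), 88.84385681152344) 5444 0.20596262503131735
handle ((602.5167846679688, -21.7147216796875), (443.6733703613281, 145.66822814941406), 88.91638946533203)
scene
red 59 260 274 164 184 [0.667 0.027 0.263] [0.664 0.011 0.21 ] [0.674 0.075 0.27 ]
green 5 263 266 194 196 [0.637 0.09  0.216] [0.636 0.083 0.208] [0.638 0.095 0.219]
blue 444 275 350 142 211 [ 0.588 -0.065  0.17 ] [ 0.579 -0.236  0.154] [0.599 0.092 0.178]
top rect ((730.5704345703125, -75.71212768554688), (346.3309631347656, 276.4862365722656), 88.36905670166016) 6141 0.20584255995887135
```

View pics/a.png

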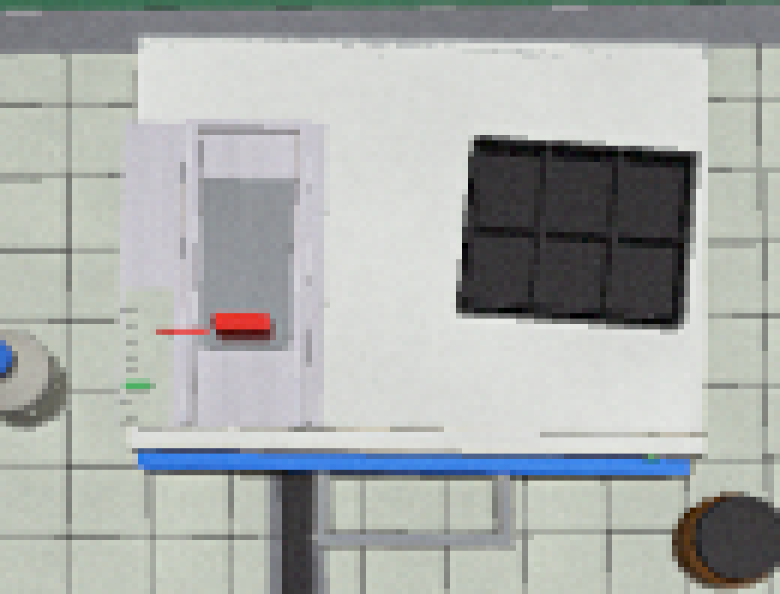

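View pics/b.png

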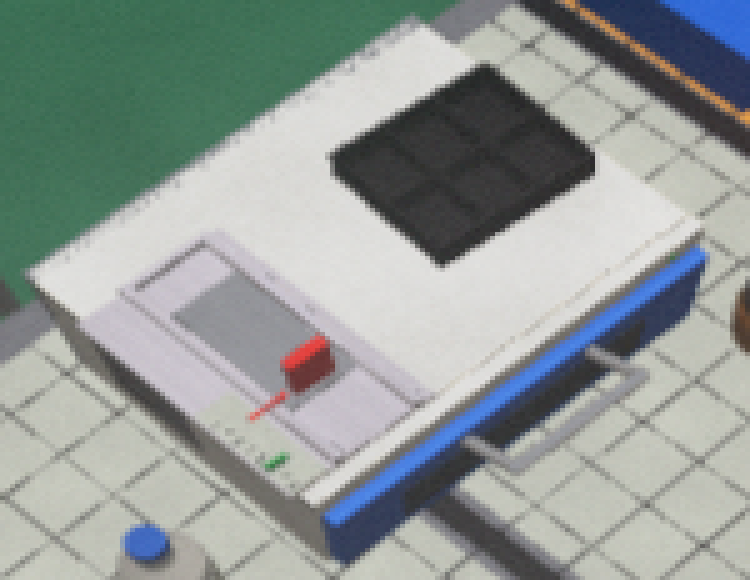

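The enlarged views show the door nearly shut, with the handle bar clear of it in front. The pointer tip is at crop pixel (160,332) and the green mark at (138,385). Next I fit the bar, yaw, pointer and mark.

```bash
python3 - <<'E'
from h import *
for n in("top","scene"):
    z=np.load(n+".npz"); p=z["p"];P=z["P"];S=cv2.cvtColor(p,cv2.COLOR_BGR2HSV).astype(int)
    H,S,V=S[...,0],S[...,1],S[...,2]
    m=(P[...,0]>.48)&(P[...,0]<.56)&(P[...,1]>-.2)&(P[...,1]<.06)&(P[...,2]>.11)&(P[...,2]<.22)
    q=P[m]; far=q[q[:,0]<q[:,0].min()+.016]
    print(n,"handle",len(q),q.min(0).round(4),q.max(0).round(4),"bar",np.median(far,0).round(4), np.polyfit(far[:,1],far[:,0],1).round(4))
    # blue top rim front line
    b=(H>100)&(H<125)&(S>120)&(P[...,2]>.14)&(P[...,2]<.2)&(P[...,1]<.12)&(P[...,0]>.5)&(P[...,0]<.62)
    q=P[b]; print("blue x(y)",np.polyfit(q[:,1],q[:,0],1).round(4),q.min(0).round(3),q.max(0).round(3))
    i=cams.camera_info(n)
    T=np.linalg.inv(i["world_to_cam"])
    def ray(u,v,h):
        d=T[:3,:3]@[(u-i["cx"])/i["fx"],(v-i["cy"])/i["fy"],1]; return (T[:3,3]+d*(h-T[2,3])/d[2]).round(4)
    red=((H<12)|(H>170))&(S>60)&(P[...,0]>.6)&(P[...,0]<.72)&(P[...,1]>-.05)&(P[...,1]<.1)
    v,u=np.nonzero(red); 
    k=cv2.connectedComponentsWithStats(red.astype(np.uint8))[2]
    lo=red&(P[...,2]<.235)&(P[...,1]>.055); v,u=np.nonzero(lo); print("pointer",len(u),ray(u.mean(),v.mean(),.221))
    for lev,hh in((.255,.267),):
        v,u=np.nonzero(red&(P[...,2]>lev)); print("paddle top",len(u),ray(u.mean(),v.mean(),hh),np.median(P[red&(P[...,2]>lev)],0))
    g=(H>40)&(H<85)&(S>60)&(P[...,0]>.6)&(P[...,0]<.68)&(P[...,1]>.06)&(P[...,1]<.11)&(P[...,2]>.19)
    v,u=np.nonzero(g); w=S[g]; print("green",len(u),ray(np.average(u,weights=w),np.average(v,weights=w),.214))
E
```

```text
top handle 136 [ 0.5285 -0.1323  0.1664] [ 0.5596 -0.0125  0.1939] bar [ 0.5332 -0.0714  0.1852] [0.0241 0.536 ]
blue x(y) [0.0277 0.5879] [ 0.578 -0.237  0.151] [0.595 0.092 0.189]
pointer 7 [0.6686 0.066  0.221 ]
paddle top 32 [0.6664 0.0257 0.267 ] [0.66713763 0.0258678  0.26572646]
green 4 [0.6348 0.0898 0.214 ]
scene handle 161 [ 0.531  -0.1348  0.1681] [ 0.5596 -0.0134  0.1941] bar [ 0.5371 -0.072   0.1848] [0.0103 0.538 ]
blue x(y) [0.0267 0.5901] [ 0.579 -0.236  0.154] [0.599 0.092 0.178]
pointer 10 [0.6703 0.0666 0.221 ]
paddle top 46 [0.6681 0.0258 0.267 ] [0.66790843 0.02588681 0.26635991]
green 8 [0.6372 0.0876 0.214 ]
```

The rows are not in the units I measure in: shifts go in shares of 500 mm and turns go in shares of 90 degrees. I convert before sending: 440 mm / 500 = 0.88, 410 mm / 500 = 0.82, -1.2 rad / 1.5708 = -0.7639.

arm_command(
  plan=[
    [[0.04,-0.028,-0.05,0,0,-0.0318,-1],[0.11,-0.074,-0.11,0,0,-0.0955,-1],[0.19,-0.128,-0.11,0,0,-0.1655,-1],[0.27,-0.184,-0.11,0,0,-0.2355,-1],[0.35,-0.238,-0.11,0,0,-0.3056,-1],[0.43,-0.292,-0.11,0,0,-0.3756,-1],[0.51,-0.346,-0.11,0,0,-0.4456,-1],[0.59,-0.4,-0.11,0,0,-0.5157,-1],[0.67,-0.454,-0.11,0,0,-0.5857,-1],[0.75,-0.508,-0.11,0,0,-0.6557,-1],[0.82,-0.556,-0.11,0,0,-0.7194,-1],[0.88,-0.596,-0.11,0,0,-0.7639,-1]],
  ],
  squeeze=20,
)

```text
time_s: 1.3
ee_pos: [0.4919, -0.125, 0.2602]
eef_rot: [-3.141, -0.0, 1.472]
force: [0.2, -0.5, -1.0]
grip_width: 0.0939
grip_force: 0.0
```

To row units: 56 mm / 500 = 0.112, 45 mm / 500 = 0.09, -0.08 rad / 1.5708 = -0.0509.

arm_command(
  plan=[
    [[0.05,0.034,0,0,0,-0.0255,-1],[0.09,0.062,0,0,0,-0.0446,-1],[0.112,0.076,0,0,0,-0.0509,-1],[0.112,0.076,0,0,0,-0.0509,-1],[0.112,0.076,0,0,0,-0.0509,-1]],
  ],
)

```text
time_s: 1.8
ee_pos: [0.534, -0.0759, 0.2603]
eef_rot: [-3.141, 0.0, 1.546]
force: [1.0, 0.4, 1.1]
grip_width: 0.0938
grip_force: 0.0
```

```bash
python3 - <<'E'
from h import *
o=ctrl.get_obs(); print(o["time_s"],o["ee_pos"].round(4),o["eef_rot"].round(3),o["qpos"].round(2))
p,d,i=snap("wrist"); P=pts(d,i); cv2.imwrite("pics/w.png",p); np.savez("w.npz",p=p,P=P)
print(np.linalg.inv(i["world_to_cam"]).round(3).tolist())
m=(P[...,0]>.50)&(P[...,0]<.56)&(P[...,1]>-.2)&(P[...,1]<.06)&(P[...,2]>.17)&(P[...,2]<.2)
q=P[m]
if len(q): print(len(q),q.min(0),q.max(0)); b=q[(abs(q[:,1]+.073)<.04)]; print(np.median(b,0),np.percentile(b,[5,95],axis=0),np.polyfit(b[:,1],b[:,0],1))
E
```

```text
1.8 [ 0.534  -0.0759  0.2603] [-3.141  0.     1.546] [-0.21  0.24  1.47 -0.    1.43 -0.18]
[[1.0, -0.022, -0.008, 0.535], [-0.024, -0.96, -0.28, 0.006], [-0.002, 0.28, -0.96, 0.439], [0.0, 0.0, 0.0, 1.0]]
2616 [ 0.52762596 -0.13125314  0.17002994] [ 0.55997761 -0.01129657  0.18816571]
[ 0.53417925 -0.07034179  0.18541165] [[ 0.52927101 -0.10844791  0.18262695]
 [ 0.53928846 -0.03653918  0.18689503]] [0.02872987 0.53626093]
```

View pics/w.png

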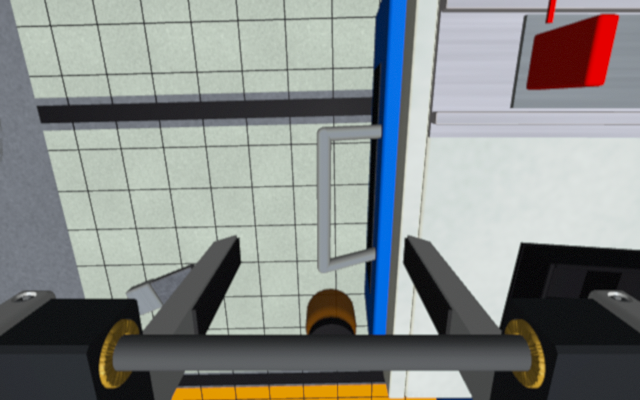

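The bar is centred near column 325 in the wrist view, and a grey gap beside the blue edge shows the door slightly ajar. I'll get the cabinet front edge to place the hinge.

```bash
python3 - <<'E'
from h import *
z=np.load("w.npz");P=z["P"];p=z["p"];h=cv2.cvtColor(p,cv2.COLOR_BGR2HSV).astype(int)
t=(P[...,2]>.198)&(P[...,2]<.212)&(P[...,0]>.57)&(P[...,0]<.63)
bl=(h[...,0]>100)&(h[...,0]<125)&(h[...,1]>120)&(P[...,2]>.15)&(P[...,2]<.19)
for y in np.arange(-.13,.03,.02):
    k=abs(P[...,1]-y)<.003
    q=P[t&k];b=P[bl&k]
    if len(q) and len(b): print(y.round(3),"front",np.percentile(q[:,0],[0,2,10]).round(4),np.median(q[:,2]).round(4),"blue",np.percentile(b[:,0],[2,98]).round(4),b[:,2].max().round(4),np.median(b[:,2]).round(4))
E
```

```text
-0.13 front [0.5893 0.5894 0.5896] 0.2044 blue [0.5788 0.5901] 0.1727 0.1711
-0.11 front [0.5895 0.5898 0.5901] 0.2045 blue [0.5792 0.5903] 0.179 0.171
-0.09 front [0.5902 0.5905 0.5928] 0.2045 blue [0.5799 0.5912] 0.1777 0.171
-0.07 front [0.5905 0.591  0.5935] 0.2045 blue [0.5803 0.5914] 0.179 0.1711
-0.05 front [0.5913 0.5915 0.5941] 0.2044 blue [0.5809 0.5925] 0.1762 0.1708
-0.03 front [0.5916 0.592  0.5944] 0.2045 blue [0.5812 0.5925] 0.18 0.1712
-0.01 front [0.5922 0.5924 0.5939] 0.2059 blue [0.5817 0.5934] 0.1795 0.1711
0.01 front [0.5927 0.593  0.5957] 0.2091 blue [0.5824 0.5938] 0.1792 0.1711
```

To row units: 98 mm / 500 = 0.196, 93 mm / 500 = 0.186.

arm_command(
  plan=[
    [[0.004,0,0,0,0,0,0.15],[0.004,0,0,0,0,0,0.15],[0.004,0,0.01,0,0,0,0.15],[0.004,0,0.04,0,0,0,0.15],[0.004,0,0.08,0,0,0,0.15],[0.004,0,0.12,0,0,0,0.15],[0.004,0,0.16,0,0,0,0.15],[0.004,0,0.186,0,0,0,0.15],[0.004,0,0.196,0,0,0,0.15],[0.004,0,0.196,0,0,0,0.15]],
  ],
)

```text
time_s: 2.85
ee_pos: [0.5344, -0.0734, 0.1622]
eef_rot: [-3.141, -0.0, 1.547]
force: [0.6, -0.5, 0.2]
grip_width: 0.0402
grip_force: 0.0
```

arm_command(
  plan=[
    [[0,0,0,0,0,0,1],[0,0,0,0,0,0,1],[0,0,0,0,0,0,1],[0,0,0,0,0,0,1],[0,0,0,0,0,0,1]],
  ],
  squeeze=20,
)

```text
time_s: 3.35
ee_pos: [0.5348, -0.0733, 0.1628]
eef_rot: [3.141, 0.0, 1.547]
force: [0.8, -0.0, 1.4]
grip_width: 0.0104
grip_force: 20.0
```

```bash
python3 - <<'E'
from math import *
def p(t): return 53*cos(t)+145*sin(t),145*cos(t)-53*sin(t)
f0,u0=p(.06)
for k in range(6,110,5): f,u=p(k/100); print(k/100,round(-(f-f0),1),round(u0-u,1))
f,u=p(1.1);print(1.1,f0-f,u0-u); f,u=p(0);print(0,f0-f,u0-u)
E
```

```text
0.06 -0.0 0.0
0.11 -7.0 3.3
0.16 -13.8 6.9
0.21 -20.5 10.8
0.26 -26.9 15.1
0.31 -33.1 19.6
0.36 -39.1 24.5
0.41 -44.8 29.7
0.46 -50.3 35.2
0.51 -55.4 40.9
0.56 -60.3 46.9
0.61 -64.9 53.1
0.66 -69.2 59.5
0.71 -73.1 66.1
0.76 -76.7 73.0
0.81 -80.0 80.0
0.86 -82.9 87.1
0.91 -85.4 94.4
0.96 -87.6 101.8
1.01 -89.4 109.3
1.06 -90.8 116.9
1.1 -91.66625208837844 123.0235384237414
0 8.599409556085291 -3.439014052805959
```

To row units: -60 mm / 500 = -0.12, -58 mm / 500 = -0.116.

arm_command(
  plan=[
    [[0,-0.008,0.004,0,0,0,1],[0,-0.02,0.01,0,0,0,1],[0,-0.034,0.018,0,0,0,1],[0,-0.048,0.026,0,0,0,1],[0,-0.06,0.034,0,0,0,1],[0,-0.072,0.044,0,0,0,1],[0,-0.084,0.054,0,0,0,1],[0,-0.096,0.064,0,0,0,1],[0,-0.106,0.076,0,0,0,1],[0,-0.116,0.088,0,0,0,1],[0,-0.12,0.094,0,0,0,1],[0,-0.12,0.094,0,0,0,1]],
  ],
)

```text
time_s: 4.55
ee_pos: [0.4735, -0.0717, 0.1147]
eef_rot: [-3.139, -0.0, 1.547]
force: [-1.7, 1.9, -3.6]
grip_width: 0.0103
grip_force: 20.0
```

To row units: 73 mm / 500 = 0.146, 70 mm / 500 = 0.14.

arm_command(
  plan=[
    [[0,-0.01,0.012,0,0,0,1],[0,-0.018,0.026,0,0,0,1],[0,-0.026,0.038,0,0,0,1],[0,-0.032,0.052,0,0,0,1],[0,-0.04,0.066,0,0,0,1],[0,-0.046,0.08,0,0,0,1],[0,-0.05,0.094,0,0,0,1],[0,-0.056,0.11,0,0,0,1],[0,-0.058,0.124,0,0,0,1],[0,-0.062,0.14,0,0,0,1],[0,-0.062,0.146,0,0,0,1],[0,-0.062,0.146,0,0,0,1]],
  ],
)

```text
time_s: 5.75
ee_pos: [0.4449, -0.0715, 0.043]
eef_rot: [3.138, 0.001, 1.547]
force: [9.1, 1.5, 5.2]
grip_width: 0.0101
grip_force: 20.0
```

To row units: 6 mm / 500 = 0.012, 3 mm / 500 = 0.006.

arm_command(
  plan=[
    [[0,0.002,0.006,0,0,0,1],[0,0.002,0.012,0,0,0,1],[0,0.002,0.012,0,0,0,1],[0,0.002,0.012,0,0,0,1]],
  ],
)

```text
time_s: 6.15
ee_pos: [0.445, -0.0717, 0.0374]
eef_rot: [3.14, 0.001, 1.547]
force: [-3.0, -0.4, 19.6]
grip_width: 0.0104
grip_force: 20.0
```

```bash
python3 - <<'E'
from h import *
p,d,i=snap("scene");P=pts(d,i);h=cv2.cvtColor(p,cv2.COLOR_BGR2HSV).astype(int)
m=(h[...,0]>95)&(h[...,0]<130)&(h[...,1]>100)&(P[...,0]>.4)&(P[...,0]<.62)&(P[...,1]>-.25)&(P[...,1]<.1)&(P[...,2]>.02)
cv2.imwrite("pics/s2.png",cv2.resize(p[80:240,200:400],None,fx=4,fy=3.75))
q=P[m];print(len(q),q.min(0),q.max(0))
# inner face line z vs x (near end)
q=q[q[:,1]>.0] if (q[:,1]>0).sum()>20 else q
print(np.polyfit(q[:,0],q[:,2],1), np.arctan2(1,-np.polyfit(q[:,0],q[:,2],1)[0]))
E
```

```text
2168 [ 0.43451955 -0.2402623   0.04297073] [0.60412595 0.09456711 0.35544271]
[-0.47926422  0.33919613] 1.1238745278138558
```

View pics/s2.png

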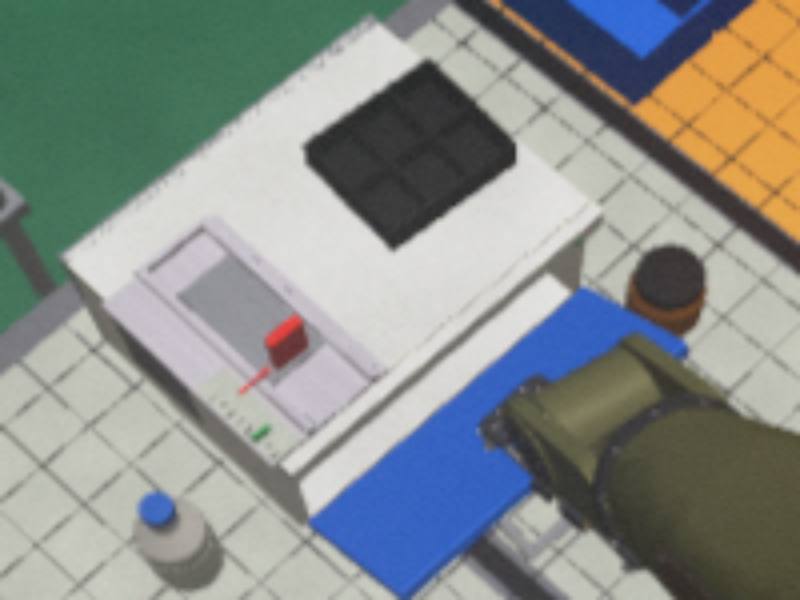

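The door lies fully down, and the contact force confirms the end stop. Now I swing it back up.

To row units: -77 mm / 500 = -0.154, -71 mm / 500 = -0.142.

arm_command(
  plan=[
    [[0,-0.002,-0.01,0,0,0,1],[0,0.002,-0.024,0,0,0,1],[0,0.006,-0.04,0,0,0,1],[0,0.01,-0.056,0,0,0,1],[0,0.016,-0.072,0,0,0,1],[0,0.022,-0.088,0,0,0,1],[0,0.028,-0.102,0,0,0,1],[0,0.036,-0.116,0,0,0,1],[0,0.044,-0.13,0,0,0,1],[0,0.052,-0.142,0,0,0,1],[0,0.06,-0.154,0,0,0,1],[0,0.06,-0.154,0,0,0,1]],
  ],
)

```text
time_s: 7.4
ee_pos: [0.476, -0.0724, 0.1129]
eef_rot: [3.138, 0.001, 1.547]
force: [18.5, -2.6, -13.5]
grip_width: 0.0105
grip_force: 20.0
```

To row units: 67 mm / 500 = 0.134, 62 mm / 500 = 0.124.

arm_command(
  plan=[
    [[0,0.012,-0.012,0,0,0,1],[0,0.024,-0.024,0,0,0,1],[0,0.036,-0.034,0,0,0,1],[0,0.048,-0.044,0,0,0,1],[0,0.06,-0.054,0,0,0,1],[0,0.072,-0.064,0,0,0,1],[0,0.084,-0.072,0,0,0,1],[0,0.098,-0.082,0,0,0,1],[0,0.112,-0.09,0,0,0,1],[0,0.124,-0.098,0,0,0,1],[0,0.134,-0.102,0,0,0,1],[0,0.134,-0.102,0,0,0,1]],
  ],
)

```text
time_s: 8.6
ee_pos: [0.5418, -0.074, 0.1645]
eef_rot: [3.142, 0.001, 1.547]
force: [0.2, -5.1, -1.2]
grip_width: 0.0105
grip_force: 20.0
```

Now push gently until contact with the shut stop.

To row units: 4 mm / 500 = 0.008, 2 mm / 500 = 0.004.

arm_command(
  plan=[
    [[0,0.004,0,0,0,0,1],[0,0.008,-0.002,0,0,0,1],[0,0.008,-0.002,0,0,0,1],[0,0.008,-0.002,0,0,0,1]],
  ],
)

```text
time_s: 9.0
ee_pos: [0.5452, -0.0741, 0.1658]
eef_rot: [-3.141, 0.001, 1.547]
force: [-5.0, -4.9, 5.2]
grip_width: 0.0105
grip_force: 20.0
```

To row units: 3 mm / 500 = 0.006, 2 mm / 500 = 0.004.

arm_command(
  plan=[
    [[0,0.004,0,0,0,0,1],[0,0.006,0,0,0,0,1],[0,0.006,0,0,0,0,1]],
  ],
)

```text
time_s: 9.3
ee_pos: [0.5453, -0.0741, 0.1657]
eef_rot: [-3.134, 0.001, 1.547]
force: [-30.4, -3.6, 17.1]
grip_width: 0.0101
grip_force: 20.0
```

To row units: -130 mm / 500 = -0.26, -120 mm / 500 = -0.24.

arm_command(
  plan=[
    [[0,-0.006,0,0,0,0,1],[0,-0.006,0,0,0,0,0.15],[0,-0.006,0,0,0,0,0.15],[0,-0.006,0,0,0,0,0.15],[0,-0.006,-0.02,0,0,0,0.15],[0,-0.006,-0.06,0,0,0,0.15],[0,-0.006,-0.12,0,0,0,0.15],[0,-0.006,-0.19,0,0,0,0.15],[0,-0.006,-0.24,0,0,0,0.15],[0,-0.006,-0.26,0,0,0,0.15],[0,-0.006,-0.26,0,0,0,0.15]],
  ],
)

```text
time_s: 10.4
ee_pos: [0.5458, -0.0736, 0.2965]
eef_rot: [3.14, 0.0, 1.547]
force: [0.3, 0.2, -1.1]
grip_width: 0.0398
grip_force: 0.0
```

```bash
python3 - <<'E'
from h import *
p,d,i=snap("wrist");P=pts(d,i);h=cv2.cvtColor(p,cv2.COLOR_BGR2HSV).astype(int)
H,S,V=h[...,0],h[...,1],h[...,2]
m=(P[...,0]>.50)&(P[...,0]<.56)&(abs(P[...,1]+.073)<.04)&(P[...,2]>.16)&(P[...,2]<.2)
print(ctrl.get_obs()["ee_pos"].round(4),"bar",np.median(P[m],0).round(4),P[m][:,2].max())
r=((H<8)|(H>172))&(S>120)&(P[...,2]>.2)
if r.any():
    t=r&(P[...,2]>.26);print("paddle top",t.sum(),P[t].min(0).round(4),P[t].max(0).round(4))
bl=(H>100)&(H<125)&(S>120)&(P[...,2]>.15)&(P[...,2]<.19)&(abs(P[...,1]+.07)<.05)
print("blue",np.percentile(P[bl],[2,50,98],axis=0).round(4))
p,d,i=snap("scene");P=pts(d,i);h=cv2.cvtColor(p,cv2.COLOR_BGR2HSV).astype(int);H,S,V=h[...,0],h[...,1],h[...,2]
b=(H>100)&(H<125)&(S>120)&(P[...,2]>.14)&(P[...,2]<.2)&(P[...,1]<.12)&(P[...,0]>.5)&(P[...,0]<.62)
print("blue scene",P[b].min(0).round(4),np.polyfit(P[b][:,1],P[b][:,0],1))
E
```

```text
[ 0.5455 -0.0735  0.295 ] bar [ 0.5436 -0.0699  0.1892] 0.19165782795250297
paddle top 1260 [0.5464 0.0082 0.26  ] [0.6724 0.0418 0.4755]
blue [[ 0.5875 -0.1161  0.1509]
 [ 0.5895 -0.067   0.1698]
 [ 0.5923 -0.0226  0.1783]]
blue scene [ 0.5894 -0.1144  0.1403] [0.02989877 0.59471384]
```

To row units: 120 mm / 500 = 0.24, 115 mm / 500 = 0.23.

arm_command(
  plan=[
    [[0.02,0.024,-0.01,0,0,0,-0.28],[0.05,0.06,-0.01,0,0,0,-0.28],[0.09,0.106,-0.01,0,0,0,-0.28],[0.13,0.154,-0.01,0,0,0,-0.28],[0.17,0.2,-0.01,0,0,0,-0.28],[0.194,0.23,-0.01,0,0,0,-0.28],[0.204,0.24,-0.01,0,0,0,-0.28],[0.204,0.24,0.02,0,0,0,-0.28],[0.204,0.24,0.06,0,0,0,-0.28],[0.204,0.24,0.104,0,0,0,-0.28],[0.204,0.24,0.134,0,0,0,-0.28],[0.204,0.24,0.134,0,0,0,-0.28]],
  ],
)

```text
time_s: 11.7
ee_pos: [0.6666, 0.025, 0.2254]
eef_rot: [-3.137, 0.0, 1.546]
force: [0.5, -0.1, 0.3]
grip_width: 0.0604
grip_force: 0.0
```

arm_command(
  plan=[
    [[0,0,0,0,0,0,1],[0,0,0,0,0,0,1],[0,0,0,0,0,0,1],[0,0,0,0,0,0,1],[0,0,0,0,0,0,1],[0,0,0,0,0,0,1]],
  ],
  squeeze=40,
)

```text
time_s: 12.3
ee_pos: [0.668, 0.0255, 0.2286]
eef_rot: [3.141, -0.0, 1.547]
force: [0.2, 0.3, -0.1]
grip_width: 0.0158
grip_force: 0.0
```

```bash
cat > m.py <<'E'
from h import *
o=ctrl.get_obs();print(o["time_s"],o["ee_pos"].round(4),o["grip_width"],o["force"].round(1))
for n in("wrist","scene"):
    p,d,i=snap(n);P=pts(d,i);h=cv2.cvtColor(p,cv2.COLOR_BGR2HSV).astype(int);H,S,V=h[...,0],h[...,1],h[...,2]
    T=np.linalg.inv(i["world_to_cam"])
    def ray(u,v,z):
        k=T[:3,:3]@[(u-i["cx"])/i["fx"],(v-i["cy"])/i["fy"],1]; return T[:3,3]+k*(z-T[2,3])/k[2]
    g=(H>45)&(H<80)&(S>80)&(P[...,0]>.58)&(P[...,0]<.7)&(P[...,1]>.06)&(P[...,1]<.11)&(P[...,2]>.19)&(P[...,2]<.23)
    r=((H<8)|(H>172))&(S>80)&(P[...,0]>.58)&(P[...,0]<.7)&(P[...,1]>.05)&(P[...,1]<.085)&(P[...,2]>.19)&(P[...,2]<.24)
    res=[]
    for m,z in((r,.2215),(g,.214)):
        v,u=np.nonzero(m)
        if len(u): a=ray(u.mean(),v.mean(),z); print(n,len(u),a.round(4),np.median(P[m],0).round(4)); res.append(a[0]+.027*-a[1])
    if len(res)==2: print(" pointer->mark x (dryer)",round((res[1]-res[0])*1000,1))
    cv2.imwrite(f"pics/m_{n}.png",p)
E
python3 m.py
```

```text
12.3 [0.668  0.0255 0.2286] 0.015794777666234352 [ 0.2  0.3 -0.1]
wrist 262 [0.6686 0.0639 0.2215] [0.6686 0.0635 0.2217]
wrist 249 [0.634  0.0887 0.214 ] [0.6349 0.0892 0.2186]
 pointer->mark x (dryer) -35.3
scene 10 [0.6704 0.0634 0.2215] [0.6707 0.062  0.2207]
scene 6 [0.6374 0.0885 0.214 ] [0.6369 0.0889 0.2162]
 pointer->mark x (dryer) -33.7
```

To row units: -34 mm / 500 = -0.068, -32 mm / 500 = -0.064.

arm_command(
  plan=[
    [[0,0,0,0,0,0,1],[0,0,0,0,0,0,1],[0,0,0,0,0,0,1],[0,-0.01,0,0,0,0,1],[0,-0.024,0,0,0,0,1],[0,-0.04,0,0,0,0,1],[0,-0.054,0,0,0,0,1],[0,-0.064,0,0,0,0,1],[0,-0.068,0,0,0,0,1],[0,-0.068,0,0,0,0,1],[0,-0.068,0,0,0,0,1]],
  ],
  squeeze=40,
)

```text
time_s: 13.5
ee_pos: [0.6345, 0.0264, 0.2285]
eef_rot: [3.14, -0.0, 1.547]
force: [8.1, -0.4, -2.0]
grip_width: 0.0099
grip_force: 40.0
```

```bash
python3 m.py
```

```text
13.5 [0.6345 0.0264 0.2285] 0.009895270975326836 [ 8.1 -0.4 -2. ]
wrist 293 [0.6341 0.0642 0.2215] [0.6341 0.0643 0.2218]
wrist 204 [0.6344 0.0887 0.214 ] [0.6344 0.0891 0.2188]
 pointer->mark x (dryer) -0.4
scene 10 [0.636  0.0618 0.2215] [0.6369 0.0614 0.2194]
scene 6 [0.6374 0.0885 0.214 ] [0.6369 0.0886 0.2152]
 pointer->mark x (dryer) 0.7
```

View pics/m_wrist.png

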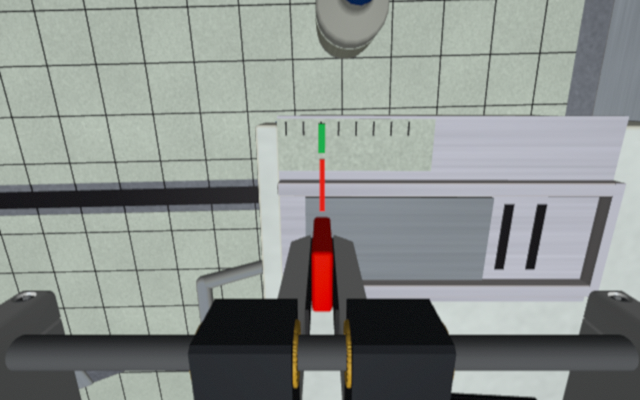

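The red pointer (column 322) lines up with the green mark (column 321), and the paddle is gripped at 40 N. I hold the pose briefly, check the door and hand in.

arm_command(
  plan=[
    [[0,0,0,0,0,0,1],[0,0,0,0,0,0,1],[0,0,0,0,0,0,1],[0,0,0,0,0,0,1],[0,0,0,0,0,0,1]],
  ],
)

```text
time_s: 14.1
ee_pos: [0.6345, 0.0264, 0.2285]
eef_rot: [3.14, -0.0, 1.547]
force: [9.9, 0.7, -2.0]
grip_width: 0.0096
grip_force: 40.0
```

```bash
python3 - <<'E'
from h import *
p,d,i=snap("wrist");P=pts(d,i)
m=(P[...,0]>.50)&(P[...,0]<.555)&(P[...,1]>-.12)&(P[...,1]<-.01)&(P[...,2]>.15)&(P[...,2]<.21)
x=np.median(P[m],0);print(m.sum(),x); o=ctrl.get_obs();print(o["ee_pos"],o["grip_force"])
if m.sum()>20 and x[0]>.538: print(ctrl.hand_in())
E
```

```text
681 [ 0.54693239 -0.02167649  0.18870597]
[0.63450455 0.0263852  0.22850534] 39.9991500377655
the job is handed in; nothing more can be done
None
```

I pulled the door fully down, pushed it shut again, and handed in with the gripper holding the vent slide at the green mark (pointer within about 1 mm, 40 N grip, about 14 s); no verdict was returned.

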